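Check the travel of two hand levers

ROBOT

A 6-joint arm with a two-finger parallel gripper is mounted at the origin on the work surface. World frame = base frame: x ahead of the robot, y to its left, z up, the work surface at z = 0. Lengths are in m, angles in degrees, forces in N, time in s.
With the tool pointing down it reaches from about 0.4 to 0.825 m from the base axis. Payload 7 kg.
Tool frame: the origin (TCP) lies between the finger pads; the fingertips stand ctrl.nose_length ahead of it and the grasp point (between the pads) lies 2 mm behind it (ctrl.nose_length is the distance from the TCP to the fingertips, in m); z points along the fingers, y is the line along which they close (so a half turn about z gives the same grasp; the last joint's range is limited). The gripper opens to 88 mm and grips with 3 to 60 N. Pads are 19 mm wide; open, the fingers measure 130 mm over their backs; the gripper's body (78 mm by 193 mm) begins 47 mm behind the grasp point.
Start: joints at [-58.608, 20.546, 0.682, 0, -70.136, -16.507], TCP at [0.173, -0.652, 0.244] pointing down, gripper open.
Joint ranges: [-176.03, 176.03], [-82.01, 121.73], [-58.28, 71.71], [-173.87, 95.51], [-174.79, -0.11], [-173.66, 173.66]. Speed limits (degrees/s): [136.94, 136.94, 172.46, 180, 180, 180].

INTERFACE

Orientations are given as [roll, pitch, yaw] about the fixed x, y, z axes, in that order (R = Rz(yaw) Ry(pitch) Rx(roll)).
In Python, from plant import ctrl gives the robot as it stands.
- The arm moves only by the tool apply_moves, never from a script. Its argument "commands" is a list of rows, each a list of 3 entries, a list of its own where there are three numbers: the shift along the world's x, y, z in cm, then the turn about the world's z in rad, then the closure, from 0 (fully open) to 1 (shut). In form: [[[x, y, z], turn, jaw], ...]. A call has 1 to 20 rows; each row is the pose to reach, as a shift and turn from the pose commanded when the call began; what a row does not reach only later rows make up. A row lasts 1/12 s, in which the tool goes at most 41.7 mm and 7.16 degrees, less where a joint would pass 70% of its speed; a pose out of reach is approached as far as the arm can. A call with a gripper value outside its range is refused whole. The fingers move at their own pace and stop on an object; the grip force is fixed at half the most. Time passes only in rows, so rows that repeat a pose let the fingers close. It gives the time, the measured TCP pose, the force, the opening and the grip force at its end, in the units of the state.
- ctrl.get_obs(): the state, without advancing time (a new reading comes with each control period).
- ctrl.snapshot(name): name is "scene" or "top" or "wrist"; returns a dict with "img" (400x640x3 uint8, red, green, blue), "fx", "fy", "cx", "cy" (pixels), "T" (4x4, takes a point from camera to world coordinates). Camera axes: x right, y up, looking along -z (the intrinsics and any distortion apply to the point x, -y, -z); pixel columns grow to the right and rows downward; lengths in m; the calibration is good to about 2 mm. The wrist camera is an equidistant fisheye: a pixel r from the principal point sees the ray r / f radians off the axis. A picture is of the moment at which its call begins. There is no depth.
- ctrl.close_job(): hands the job in; it is judged then, once.
Trained networks look in a picture, given as the dict that the camera call returned (one of the last four; its "shot" number tells which), for a name from the list of things; names that differ only in an ending like _2 or _b are one class to them, and where a whole thing is asked for, a point or a joint stands for the part that bears it (a point fixed in the world has none). Each returns a list of dicts, best first, with "score" (0 to 1); they miss things now and then, are a little off and sometimes report something else, mostly with a low value. They report only what shows in the picture. A call takes as long as a camera call. They do not tell look-alikes from the thing itself.
- ctrl.search_frame(picture, target): "at" ([column, row] in pixels, amid what is visible of it).
- ctrl.spot_point(picture, target): "at" ([column, row] in pixels: a listed point, or the origin of a listed thing).
The state is a dict: "clock": time; "joint_pos": joint angles; "qvel": joint speeds; "tau": joint torques, N m; "tool_pos": TCP position; "orientation": TCP orientation; "force": force on the tool from outside, world axes, zero at the start; "moment": the same for the moment, N m; "opening": finger opening in m; "gripper_force": force on a finger pad.
Only numpy, scipy, OpenCV 4.12 (cv2) and the standard library are available. Lean on these libraries where they do the work, as an engineer would, in place of code of your own. Each camera call takes 0.05 s, during which the arm holds its last target. There are 200 camera calls.

TASK

The push-handle levers of the model dolly have been readjusted and must be checked before refitting. With the backs of the closed fingers, press the long brake lever (the one with the ball end) in from its outer side until it stops short of the bar, hold it firmly against the stop for about two seconds without forcing it, and let it spring fully back out; then do the same with the short clutch lever. Only push: do not grip the levers or reach between lever and bar, and leave everything else on the bench where it is.

Things in the scene. Friction and masses are not known exactly. Their poses are not given: they have to be found in the camera images.
- brake_handle: The brake handle in its stand, bolted down. Origin: centre of the underside of the grey base plate (100 x 150 x 12 mm), straight below the bar; z up, bar along y. One 30 mm post at y = -35 mm. The lever lies on the bar's -x side, roughly towards the robot; pressing it in means pushing it level along the handle's +x, towards the bar.
- brake_bar (a point): Middle of the brake handle's steel bar, on its axis, 140 mm above the table. The bar is 28 mm thick and 210 mm long; the clamps on it reach at most 18 mm above its axis, with nothing above them.
- brake_pivot (a point): Upright pivot of the brake lever, at the height of the bar's axis: x = -42 mm, y = -70 mm of the handle's frame. The blade runs from here towards the handle's +y; at rest it leans 0.26 rad away from the bar, fully in it is parallel to the bar within 0.05 rad.
- brake_lever (a joint): Angle of the brake lever (rad): 0 at rest (sprung out), 0.30 fully in, where a hard stop ends its travel about 18 mm short of the bar, 13 mm at the ball. At the press point it takes about 3 N to start it and 7 N to reach the stop; beyond that it is rigid. A spring brings it back out when released.
- brake_press (a point): Press point on the outer face (away from the bar) of the brake lever's blade, at mid-height, 28 mm before the free end. The long aluminium blade is 125 mm long, 18 mm tall and 10 mm thick, with a 20 mm ball at its free end. The point moves with the lever, about 29 mm from rest to stop.
- brake_inner: Inner layer of the brake lever's blade, on the side facing the bar (4 mm thick, 85 mm long, 12 mm tall), which the fingers must keep off: the lever is pressed from outside, never gripped. Origin on the lever's pivot; axes parallel to the handle's when the lever is at rest.
- clutch_handle: The clutch handle in its stand, bolted down. Origin: centre of the underside of the grey base plate (100 x 150 x 12 mm), straight below the bar; z up, bar along y. One 30 mm post at y = 12 mm. The lever lies on the bar's -x side, roughly towards the robot; pressing it in means pushing it level along the handle's +x, towards the bar.
- clutch_bar (a point): Middle of the clutch handle's steel bar, on its axis, 140 mm above the table. The bar is 28 mm thick and 160 mm long; the clamps on it reach at most 18 mm above its axis, with nothing above them.
- clutch_pivot (a point): Upright pivot of the clutch lever, at the height of the bar's axis: x = -36 mm, y = 45 mm of the handle's frame. The blade runs from here towards the handle's -y; at rest it leans 0.26 rad away from the bar, fully in it is parallel to the bar within 0.05 rad.
- clutch_lever (a joint): Angle of the clutch lever (rad): 0 at rest (sprung out), 0.30 fully in, where a hard stop ends its travel about 13 mm short of the bar. At the press point it takes about 2 N to start it and 5 N to reach the stop; beyond that it is rigid. A spring brings it back out when released.
- clutch_press (a point): Press point on the outer face (away from the bar) of the clutch lever's blade, at mid-height, 28 mm before the free end. The short aluminium blade is 90 mm long, 18 mm tall and 10 mm thick, with a plain square end, no ball. The point moves with the lever, about 19 mm from rest to stop.
- clutch_inner: Inner layer of the clutch lever's blade, on the side facing the bar (4 mm thick, 50 mm long, 12 mm tall), which the fingers must keep off: the lever is pressed from outside, never gripped. Origin on the lever's pivot; axes parallel to the handle's when the lever is at rest.
- finial: Bystander: loose plaster finial, round, upright, 68 mm across and 125 mm tall; origin at the centre of its underside.
- cup: Bystander: loose white ceramic cup, 76 mm across, 65 mm tall; origin at the centre of its underside.
- jar: Bystander: loose small closed glass jar, 56 mm across, 70 mm tall; origin at the centre of its underside.
- rosette: Bystander: loose plaster rosette tile, 75 x 75 mm, 44 mm tall; origin at the centre of its underside.
- spatula: Bystander: loose spatula lying flat on the table; origin under its middle.
- screwdriver: Bystander: loose screwdriver lying on the table; origin under its middle.
- wrench: Bystander: loose wrench lying on the table; origin under its middle.
Mind the look-alikes: they are no part of the job. Leave any yellow look-alike of the brake_handle alone.

How it is judged (in metres and radians):
On the way, in this order (a step that is already met when the one before it is completed fails the run):
1. the long brake lever is pressed in to its stop by the fingers and held there for 1 s (value of joint brake_lever above 0.255 rad and contact force between the fingers and brake_handle above 1 N), for 1 s.
2. the brake lever is let go and back out (value of joint brake_lever below 0.03 rad and contact force between the fingers and brake_handle below 0.3 N), for 0.1 s.
3. the short clutch lever is pressed in to its stop by the fingers and held there for 1 s (value of joint clutch_lever above 0.255 rad and contact force between the fingers and clutch_handle above 1 N), for 1 s.
At the end, for the whole second after the job is handed in: Both levers have been pressed to within 0.045 rad of the stop (over 0.255 rad) for 1 s, brake first, and are back out (under 0.03 rad); every bystander is within 25 mm of where it stood (value of joint each of brake_lever, clutch_lever below 0.03 rad and distance of each of finial, cup, jar, rosette, spatula, screwdriver, wrench from where it was at the start of the episode below 0.025 m); the robot touches nothing.
It fails at once if a lever is gripped or touched from the bar side (contact force between the fingers and brake_inner above 0.5 N or contact force between the fingers and clutch_inner above 0.5 N).
It fails at once if a handle or its lever is forced (over 40 N) (contact force between any of the arm, the fingers and brake_handle above 40 N or contact force between any of the arm, the fingers and clutch_handle above 40 N).
It fails at once if both levers are in at the same time (value of joint each of brake_lever, clutch_lever above 0.1 rad).
It fails at once if a bystander is moved or lifted (over 25 mm) (distance of any of finial, cup, jar, rosette, spatula, screwdriver, wrench from where it was at the start of the episode above 0.025 m).
It fails at once if the finial, cup or jar is tipped (angle between any of finial, cup, jar's own z axis and vertical above 0.4 rad).
It also fails if it takes over 58 s, if anything falls off the work surface, if the arm or the gripper's body presses on something with over 40 N, if the wrist force passes 120 N, or if a joint passes its speed limit or range.

## Working session

There is one attempt and no reset: what is moved stays moved. The work goes in short steps, Python scripts to look and compute and a tool call to move; the robot and the scene stay as the last step left them, time stands still between calls to the robot, and variables do not carry over. Pictures are saved under pics/ and viewed, at most 10 in all, crops included, and the job is handed in when it is done.

Besides the shell and the picture viewer there is one more tool, called after "Call:" in YAML: its name, and indented under it one key for each argument. apply_moves: Moves the arm, as the interface text tells. Its arguments: {"type":"object","properties":{"commands":{"type":"array"}},"required":["commands"]}

```bash
mkdir -p pics
cat > h.py <<'E'
import numpy as np, cv2
from plant import ctrl
def ray(s,p):
    d=np.array([(p[0]-s['cx'])/s['fx'],-(p[1]-s['cy'])/s['fy'],-1.]);T=np.array(s['T'])
    return T[:3,3],T[:3,:3]@d
def atz(s,p,z):
    o,d=ray(s,p); return o+d*(z-o[2])/d[2]
def pix(s,P):
    T=np.array(s['T']);c=T[:3,:3].T@(np.asarray(P)-T[:3,3]);return [s['cx']+s['fx']*c[0]/-c[2], s['cy']-s['fy']*c[1]/-c[2]]
def tri(a,pa,b,pb):
    A=[];B=[]
    for s,p in((a,pa),(b,pb)):
        o,d=ray(s,p);d=d/np.linalg.norm(d);M=np.eye(3)-np.outer(d,d);A.append(M);B.append(M@o)
    return np.linalg.lstsq(np.vstack(A),np.hstack(B),rcond=None)[0]
def save(s,n):cv2.imwrite('pics/'+n,s['img'][:,:,::-1])
E
python3 - <<'E'
from h import *
np.set_printoptions(precision=3,suppress=True)
o=ctrl.get_obs();print(o['clock'],o['tool_pos'],o['orientation'],o['opening'],ctrl.nose_length)
S={n:ctrl.snapshot(n) for n in('scene','top')}
for n,s in S.items():
    save(s,n+'0.png');print(n,s['fx'],s['cx'],s['cy'],np.array(s['T']))
    for t in ['brake_bar','brake_pivot','brake_press','brake_handle','clutch_bar','clutch_pivot','clutch_press','clutch_handle']:
        z=0 if 'handle' in t else .14
        print(t,[(np.round(r['at'],1).tolist(),round(r['score'],2),atz(s,r['at'],z).round(3).tolist()) for r in ctrl.spot_point(s,t)[:3]])
E
```

```text
0.0 [ 0.173 -0.652  0.243] [ 179.905   -0.009 -165.122] 0.08785425016656492 0.017
scene 513.3817092813533 320.6260479459624 199.90166164278196 [[ 0.004 -0.852  0.523  1.383]
 [ 1.     0.003 -0.002 -0.023]
 [ 0.     0.523  0.852  1.594]
 [ 0.     0.     0.     1.   ]]
brake_bar [([394.4, 234.9], 0.73, [0.622, 0.216, 0.14])]
brake_pivot [([372.8, 221.0], 0.75, [0.571, 0.15, 0.14]), ([385.5, 117.0], 0.7, [0.132, 0.222, 0.14])]
brake_press [([402.4, 213.1], 0.76, [0.542, 0.249, 0.14]), ([409.7, 113.0], 0.44, [0.113, 0.313, 0.14])]
brake_handle [([405.5, 148.5], 0.8, [0.171, 0.312, 0.0]), ([389.4, 254.6], 0.78, [0.625, 0.216, 0.0])]
clutch_bar [([276.8, 224.7], 0.73, [0.584, -0.16, 0.14])]
clutch_pivot [([328.4, 207.0], 0.64, [0.518, 0.007, 0.14])]
clutch_press [([280.4, 205.8], 0.57, [0.513, -0.152, 0.14])]
clutch_handle [([281.5, 239.3], 0.81, [0.565, -0.155, 0.0]), ([279.2, 204.9], 0.72, [0.425, -0.168, 0.0])]
top 511.75883207894884 317.1312516646741 207.15475223973155 [[-0.014  0.983 -0.182  0.203]
 [-1.    -0.013  0.003  0.01 ]
 [ 0.001  0.182  0.983  1.655]
 [ 0.     0.     0.     1.   ]]
brake_bar [([246.3, 160.5], 0.98, [0.631, 0.22, 0.14]), ([220.0, 313.7], 0.84, [0.172, 0.291, 0.14]), ([316.4, 230.6], 0.61, [0.411, 0.009, 0.14])]
brake_pivot [([267.5, 176.9], 0.64, [0.578, 0.155, 0.14]), ([242.9, 324.8], 0.6, [0.14, 0.225, 0.14])]
brake_press [([212.0, 342.5], 0.62, [0.092, 0.313, 0.14]), ([234.0, 184.5], 0.6, [0.556, 0.257, 0.14])]
brake_handle [([250.2, 171.7], 0.88, [0.632, 0.226, 0.0]), ([227.6, 314.3], 0.66, [0.167, 0.293, 0.0])]
clutch_bar []
clutch_pivot [([354.2, 183.3], 0.67, [0.555, -0.108, 0.14])]
clutch_press [([370.0, 195.8], 0.71, [0.515, -0.155, 0.14])]
clutch_handle [([365.4, 184.0], 0.64, [0.584, -0.156, 0.0])]
```

View pics/scene0.png

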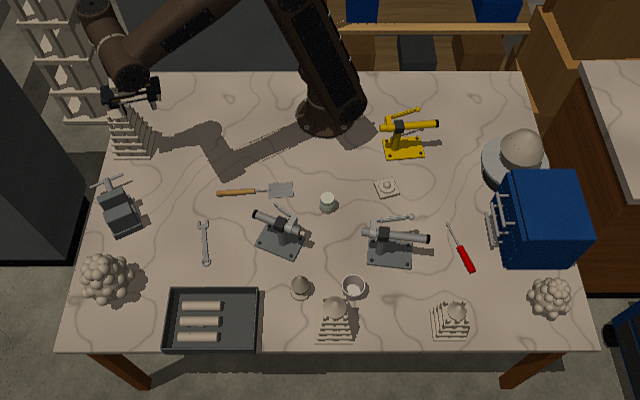

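View pics/top0.png

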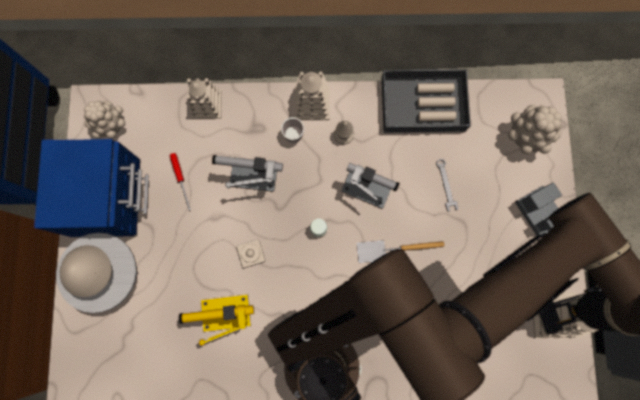

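Candidates: for the brake, the grey handle at scene (394,235) and the yellow look-alike at (405,140), so I choose grey. For the clutch there is only the grey handle at (280,230). The jar is at (328,203), the rosette at (387,187) and the spatula at (255,190). Next, one close crop of both grey handles.

Run:
```python
from h import *
s=ctrl.snapshot('scene');t=ctrl.snapshot('top')
a=cv2.resize(s['img'][180:280,235:435],None,fx=4,fy=4,interpolation=3)
b=cv2.resize(t['img'][140:220,205:405],None,fx=4,fy=4,interpolation=3)[:200*2]
a=a[:300]
im=np.vstack([a,b[:300]]);print(im.shape)
cv2.imwrite('pics/crop1.png',im[:600,:,::-1])
```

```text
(600, 800, 3)
```

View pics/crop1.png

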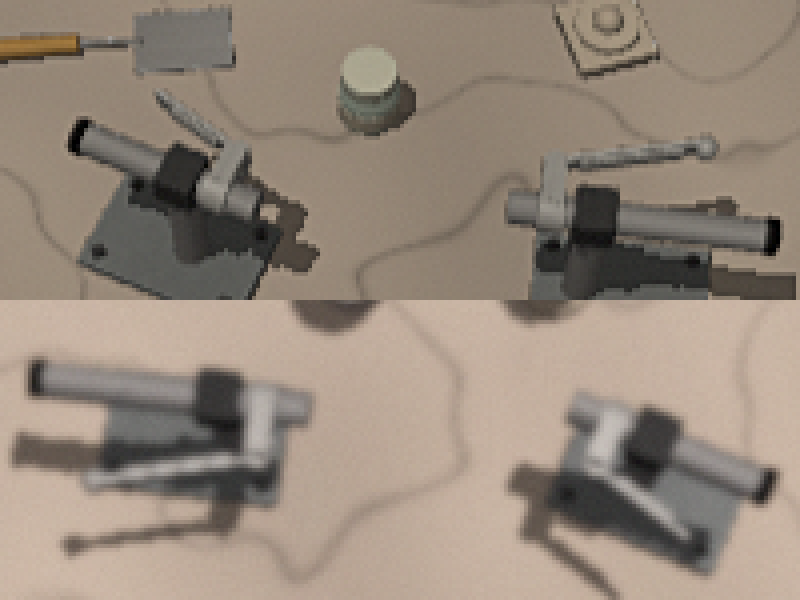

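The crop confirms it: the grey brake handle has the ball-ended lever (ball at scene (412,217)). The clutch is the short lever with a plain end (tip at scene (275,204)). Next I fit both handle poses to these points.

```bash
cat > fit.py <<'E'
from h import *
from scipy.optimize import least_squares
np.set_printoptions(precision=4,suppress=True)
S={n:ctrl.snapshot(n) for n in('scene','top')}
L=.26
def blade(pv,sg,a,l,o=0): # along lever, o outward(-x)
    u=np.array([-np.sin(a),sg*np.cos(a)]);n=np.array([-np.cos(a),-sg*np.sin(a)])
    return np.array(pv)+l*u+o*n
M={'b':dict(pv=(-.042,-.07),sg=1,ends=(-.105,.105),len=.125),'c':dict(pv=(-.036,.045),sg=-1,ends=(-.08,.08),len=.09)}
def loc(k):
    m=M[k];f=lambda p:[*p,.14]
    return dict(e0=[0,m['ends'][0],.14],e1=[0,m['ends'][1],.14],pivot=f(m['pv']),press=f(blade(m['pv'],m['sg'],L,m['len']-.028,.005)),tip=f(blade(m['pv'],m['sg'],L,m['len']+(.006 if k=='b' else 0))),bar=[0,0,.14],handle=[0,0,0])
obs={'b':{'scene':dict(e0=(362,231.75),e1=(428.75,239),tip=(412,216.75),bar=(394.4,234.9),press=(402.4,213.1),handle=(389.4,254.6)),
 'top':dict(e0=(281,167),e1=(214.5,159.5),tip=(228.2,185),bar=(246.3,160.5),press=(234,184.5),pivot=(267.5,176.9),handle=(250.2,171.7))},
'c':{'scene':dict(e0=(254.5,214),e1=(298.7,231),tip=(274.5,203.7),bar=(276.8,224.7),handle=(281.5,239.3)),
 'top':dict(e0=(397,186.25),e1=(350,167.5),tip=(378,199.2),pivot=(354.2,183.3),handle=(365.4,184))}}
def W(p,P):
    c,s=np.cos(p[2]),np.sin(p[2]);P=np.asarray(P);return np.array([p[0]+c*P[0]-s*P[1],p[1]+s*P[0]+c*P[1],P[2]])
def fit(k):
    l=loc(k);names=[(n,t) for n in obs[k] for t in obs[k][n]]
    r=lambda p:np.hstack([np.subtract(pix(S[n],W(p,l[t])),obs[k][n][t]) for n,t in names])
    s=least_squares(r,[.6,.2 if k=='b' else -.15,0],loss='soft_l1')
    return s.x,{nt:v for nt,v in zip(names,r(s.x).reshape(-1,2).round(1).tolist())}
if __name__=='__main__':
  for k in 'bc':
    p,res=fit(k);print(k,p);print(res)
    for t in('press','tip','pivot'):print(t,W(p,loc(k)[t]))
    m=M[k];print('press in',W(p,[*blade(m['pv'],m['sg'],-.04,m['len']-.028,.005),.14]))
  for t in ['finial','cup','jar','rosette','spatula','screwdriver','wrench']:
    print(t,[(n,round(r['score'],2),atz(S[n],r['at'],0).round(3)[:2].tolist()) for n in S for r in ctrl.spot_point(S[n],t)[:2]])
E
python3 fit.py
```

```text
b [ 0.6243  0.2179 -0.1145]
{('scene', 'e0'): [0.1, 0.5], ('scene', 'e1'): [-0.6, -0.3], ('scene', 'tip'): [1.2, -0.1], ('scene', 'bar'): [0.6, 0.6], ('scene', 'press'): [0.3, 3.6], ('scene', 'handle'): [0.5, -0.1], ('top', 'e0'): [0.2, -1.1], ('top', 'e1'): [-1.4, -0.3], ('top', 'tip'): [-2.7, -0.3], ('top', 'bar'): [0.8, 2.1], ('top', 'press'): [2.8, 0.1], ('top', 'pivot'): [0.7, 1.2], ('top', 'handle'): [2.5, 2.1]}
press [0.5555 0.2484 0.14  ]
tip [0.5556 0.2827 0.14  ]
pivot [0.5745 0.1531 0.14  ]
press in [0.5845 0.2497 0.14  ]
c [ 0.5749 -0.1617 -0.3981]
{('scene', 'e0'): [-0.1, 0.0], ('scene', 'e1'): [0.4, -0.3], ('scene', 'tip'): [-1.9, -0.1], ('scene', 'bar'): [-0.3, -2.4], ('scene', 'handle'): [-2.0, 2.6], ('top', 'e0'): [-0.7, -0.0], ('top', 'e1'): [-2.8, -0.4], ('top', 'tip'): [-0.4, 0.1], ('top', 'pivot'): [-0.6, -1.4], ('top', 'handle'): [1.8, 2.8]}
press [ 0.5172 -0.1523  0.14  ]
tip [ 0.5041 -0.1775  0.14  ]
pivot [ 0.5591 -0.1063  0.14  ]
press in [ 0.5327 -0.1626  0.14  ]
finial [('scene', 0.77, [0.747, -0.089]), ('scene', 0.6, [0.628, 0.211]), ('top', 0.59, [0.753, -0.091])]
cup [('scene', 0.89, [0.756, 0.082]), ('top', 0.8, [0.762, 0.083])]
jar [('scene', 0.68, [0.441, 0.01]), ('scene', 0.65, [0.49, -0.113]), ('top', 0.53, [0.437, 0.005])]
rosette [('scene', 0.66, [0.364, 0.224]), ('scene', 0.23, [0.753, 0.079]), ('top', 0.8, [0.361, 0.223])]
spatula [('scene', 0.96, [0.373, -0.258]), ('top', 0.86, [0.368, -0.264]), ('top', 0.16, [0.571, -0.427])]
screwdriver [('scene', 0.67, [0.6, 0.457]), ('top', 0.82, [0.592, 0.448]), ('top', 0.42, [0.573, -0.169])]
wrench [('top', 0.62, [0.575, -0.419])]
```

Call:
apply_moves:
  commands:
    - [[5,3,5.6],0,1]
    - [[27.7,40.2,5.6],0.6,1]
    - [[27.7,40.2,5.6],0.6,1]
    - [[27.7,40.2,5.6],0.6,1]
    - [[27.7,40.2,5.6],0.6,1]
    - [[27.7,40.2,5.6],0.6,1]
    - [[27.7,40.2,5.6],0.6,1]
    - [[27.7,40.2,5.6],0.6,1]
    - [[27.7,40.2,5.6],0.6,1]
    - [[27.7,40.2,5.6],0.6,1]
    - [[27.7,40.2,5.6],0.6,1]
    - [[27.7,40.2,5.6],0.6,1]
    - [[27.7,40.2,5.6],0.6,1]
    - [[27.7,40.2,5.6],0.6,1]
    - [[33.3,90.6,5.6],1.197,1]
    - [[33.3,90.6,5.6],1.197,1]
    - [[33.3,90.6,5.6],1.197,1]
    - [[33.3,90.6,5.6],1.197,1]
    - [[33.3,90.6,5.6],1.197,1]
    - [[33.3,90.6,5.6],1.197,1]

```text
clock: 3.47
tool_pos: [0.4776, -0.0012, 0.2999]
orientation: [-180.0, 0.0, -96.3]
force: [2.1, -0.2, -0.7]
opening: 0.0005
gripper_force: 0.0
```

Call:
apply_moves:
  commands:
    - [[2.8,24,0],0,1]
    - [[2.8,24,0],0,1]
    - [[2.8,24,0],0,1]
    - [[2.8,24,0],0,1]
    - [[2.8,24,0],0,1]
    - [[2.8,24,0],0,1]
    - [[2.8,24,0],0,1]
    - [[2.8,24,0],0,1]
    - [[2.8,24,-6],0,1]
    - [[2.8,24,-6],0,1]
    - [[2.8,24,-6],0,1]
    - [[2.8,24,-6],0,1]
    - [[2.8,24,-6],0,1]

```text
clock: 4.55
tool_pos: [0.507, 0.2374, 0.2414]
orientation: [-179.9, 0.1, -96.6]
force: [0.3, 0.3, 1.2]
opening: 0.0003
gripper_force: 0.0
```

Run:
```python
from h import *
np.set_printoptions(precision=4,suppress=True)
o=ctrl.get_obs();print(o['clock'],o['tool_pos'],o['orientation'],o['force'],o['opening'])
t=ctrl.snapshot('top');s=ctrl.snapshot('scene');w=ctrl.snapshot('wrist')
a=cv2.resize(s['img'][175:275,340:460],None,fx=4,fy=4,interpolation=3)
b=cv2.resize(w['img'],(320,200),interpolation=3)
im=np.zeros((600,800,3),np.uint8);im[:400,:480]=a;im[:200,480:]=b
im[400:,:320]=cv2.resize(t['img'][130:230,190:350],(320,200));cv2.imwrite('pics/v2.png',im[:,:,::-1])
```

```text
4.55 [0.507  0.2374 0.2414] [-179.8894    0.0581  -96.5873] [0.3328 0.3299 1.2082] 0.00025085059489248515
```

View pics/v2.png

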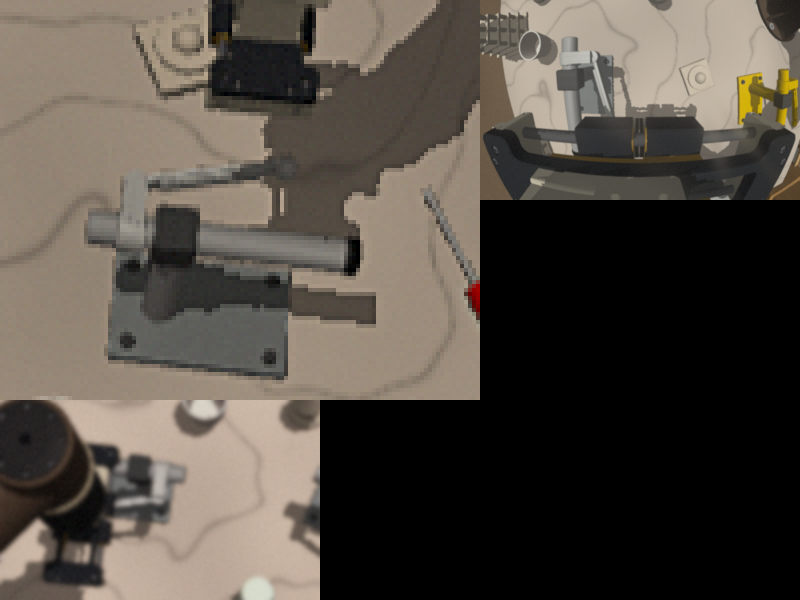

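The closed fingers hang above and robot-side of the brake lever, with clear space below, so I descend there.

Call:
apply_moves:
  commands:
    - [[-0.4,1.6,-3],0,1]
    - [[-0.4,1.6,-6],0,1]
    - [[-0.4,1.6,-9],0,1]
    - [[-0.4,1.6,-10.1],0,1]
    - [[-0.4,1.6,-10.1],0,1]
    - [[-0.4,1.6,-10.1],0,1]
    - [[-0.4,1.6,-10.1],0,1]

```text
clock: 5.28
tool_pos: [0.5032, 0.2549, 0.1407]
orientation: [-179.9, 0.1, -96.5]
force: [1.4, 0.2, 0.8]
opening: 0.0004
gripper_force: 0.0
```

Run:
```python
from h import *
s=ctrl.snapshot('scene');w=ctrl.snapshot('wrist')
o=ctrl.get_obs();print(o['tool_pos'],o['force'])
im=np.zeros((600,800,3),np.uint8)
im[:300,:400]=cv2.resize(s['img'][175:250,350:450],(400,300),interpolation=3)
im[300:,:480]=cv2.resize(w['img'],(480,300));cv2.imwrite('pics/v3.png',im[:,:,::-1])
```

```text
[0.50297033 0.25489305 0.14058805] [ 0.60162557 -1.23877489 -0.24775227]
```

View pics/v3.png

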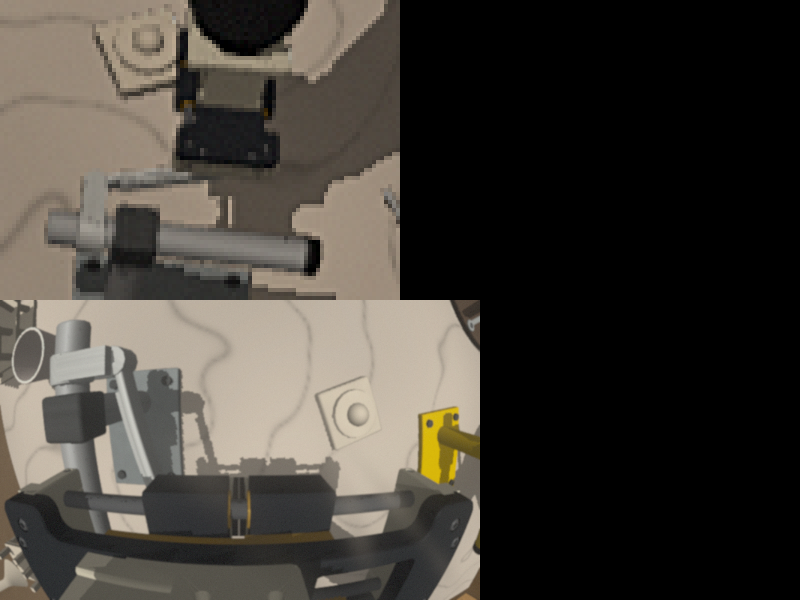

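Call:
apply_moves:
  commands:
    - [[1,-0.05,0],0,1]
    - [[2,-0.1,0],0,1]
    - [[2.5,-0.12,0],0,1]
    - [[3,-0.15,0],0,1]
    - [[3.4,-0.16,0],0,1]
    - [[3.8,-0.18,0],0,1]
    - [[4.2,-0.2,0],0,1]
    - [[4.2,-0.2,0],0,1]
    - [[4.2,-0.2,0],0,1]

```text
clock: 6.13
tool_pos: [0.5437, 0.2522, 0.1383]
orientation: [180.0, -0.0, -96.5]
force: [-4.1, 2.1, 0.1]
opening: 0.0003
gripper_force: 2.0
```

Call:
apply_moves:
  commands:
    - [[0.4,0,0],0,1]
    - [[0.8,0,0],0,1]
    - [[1.2,0,0],0,1]
    - [[1.2,0,0],0,1]
    - [[1.2,0,0],0,1]

```text
clock: 6.55
tool_pos: [0.5554, 0.2523, 0.1383]
orientation: [180.0, 0.0, -96.5]
force: [-4.8, 3.3, 1.0]
opening: 0.0006
gripper_force: 2.6
```

Run:
```python
from h import *
s=ctrl.snapshot('scene');w=ctrl.snapshot('wrist')
o=ctrl.get_obs();print(o['tool_pos'],o['force'])
im=np.zeros((600,800,3),np.uint8)
im[:300,:400]=cv2.resize(s['img'][175:250,350:450],(400,300),interpolation=3)
im[300:,:480]=cv2.resize(w['img'],(480,300));cv2.imwrite('pics/v4.png',im[:,:,::-1])
```

```text
[0.55525792 0.25232326 0.13833063] [-5.01884793  3.59840608  1.00964979]
```

View pics/v4.png

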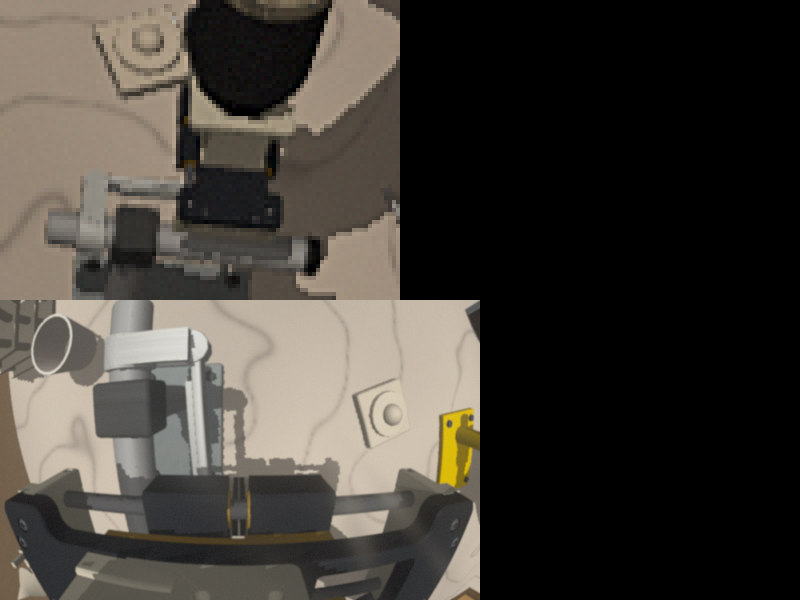

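The lever follows and is almost parallel to the bar (wrist view, x≈200), so I go on in small steps to the stop.

Call:
apply_moves:
  commands:
    - [[0.2,0,0],0,1]
    - [[0.4,0,0],0,1]
    - [[0.6,0,0],0,1]
    - [[0.6,0,0],0,1]

```text
clock: 6.98
tool_pos: [0.5611, 0.252, 0.1382]
orientation: [179.9, -0.0, -96.5]
force: [-5.7, 2.9, 1.6]
opening: 0.0005
gripper_force: 3.3
```

Call:
apply_moves:
  commands:
    - [[0.1,0,0],0,1]
    - [[0.2,0,0],0,1]
    - [[0.2,0,0],0,1]
    - [[0.3,0,0],0,1]
    - [[0.3,0,0],0,1]

```text
clock: 7.4
tool_pos: [0.5637, 0.2518, 0.1381]
orientation: [179.9, -0.1, -96.5]
force: [-7.3, 2.4, 0.6]
opening: 0.0006
gripper_force: 3.6
```

Call:
apply_moves:
  commands:
    - [[0.1,0,0],0,1]
    - [[0.2,0,0],0,1]
    - [[0.2,0,0],0,1]
    - [[0.2,0,0],0,1]

```text
clock: 7.73
tool_pos: [0.5652, 0.2517, 0.1381]
orientation: [179.8, -0.1, -96.5]
force: [-8.0, 2.1, 2.3]
opening: 0.0001
gripper_force: 4.5
```

Call:
apply_moves:
  commands:
    - [[0.1,0,0],0,1]
    - [[0.2,0,0],0,1]
    - [[0.2,0,0],0,1]
    - [[0.2,0,0],0,1]

```text
clock: 8.07
tool_pos: [0.5656, 0.2516, 0.138]
orientation: [179.7, -0.1, -96.6]
force: [-16.2, 3.5, 6.9]
opening: 0.0002
gripper_force: 8.7
```

The force jumps to 16 N with no further travel, so this is the stop. I hold about 2 s, then back off.

Call:
apply_moves:
  commands:
    - [[0,0,0],0,1]
    - [[0,0,0],0,1]
    - [[0,0,0],0,1]
    - [[0,0,0],0,1]
    - [[0,0,0],0,1]
    - [[0,0,0],0,1]
    - [[0,0,0],0,1]
    - [[0,0,0],0,1]
    - [[0,0,0],0,1]
    - [[0,0,0],0,1]
    - [[0,0,0],0,1]
    - [[0,0,0],0,1]
    - [[0,0,0],0,1]
    - [[0,0,0],0,1]
    - [[0,0,0],0,1]
    - [[0,0,0],0,1]
    - [[0,0,0],0,1]
    - [[0,0,0],0,1]
    - [[0,0,0],0,1]
    - [[0,0,0],0,1]

```text
clock: 9.73
tool_pos: [0.5656, 0.2516, 0.138]
orientation: [179.7, -0.1, -96.6]
force: [-16.5, 3.5, 6.6]
opening: 0.0002
gripper_force: 8.6
```

Call:
apply_moves:
  commands:
    - [[0,0,0],0,1]
    - [[0,0,0],0,1]
    - [[0,0,0],0,1]
    - [[0,0,0],0,1]
    - [[-1,0,0],0,1]
    - [[-2,0,0],0,1]
    - [[-3,0.1,0],0,1]
    - [[-4,0.2,0],0,1]
    - [[-5,0.3,0],0,1]
    - [[-6,0.4,0],0,1]
    - [[-7,0.4,0],0,1]
    - [[-7,0.4,0],0,1]
    - [[-7,0.4,0],0,1]
    - [[-7,0.4,0],0,1]

```text
clock: 10.9
tool_pos: [0.4992, 0.2564, 0.1389]
orientation: [-180.0, 0.0, -96.5]
force: [0.5, -0.4, -0.6]
opening: 0.0002
gripper_force: 0.0
```

Run:
```python
from h import *
s=ctrl.snapshot('scene');w=ctrl.snapshot('wrist')
o=ctrl.get_obs();print(o['tool_pos'],o['force'])
im=np.zeros((600,800,3),np.uint8)
im[:300,:400]=cv2.resize(s['img'][175:250,350:450],(400,300),interpolation=3)
im[300:,:480]=cv2.resize(w['img'],(480,300));cv2.imwrite('pics/v5.png',im[:,:,::-1])
```

```text
[0.49937585 0.25627906 0.138628  ] [-0.01334227 -0.29962415  0.19140984]
```

View pics/v5.png

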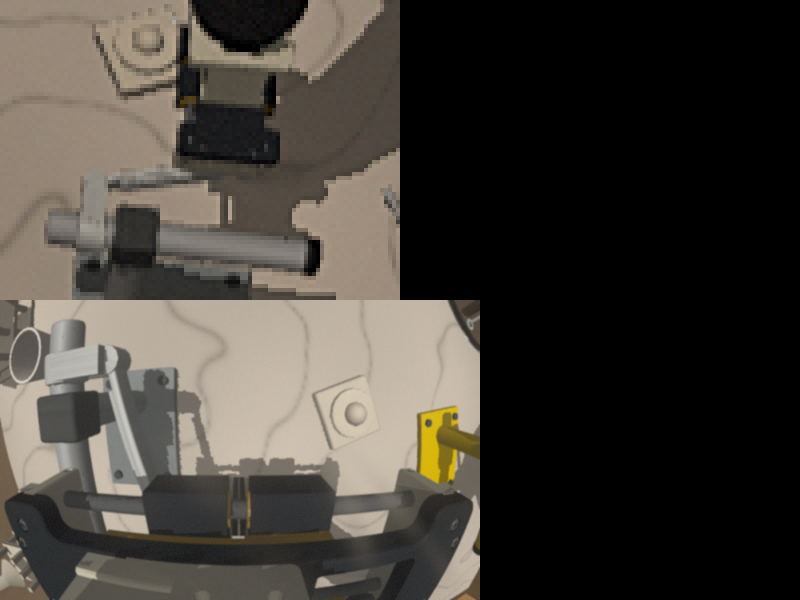

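The brake lever is back at its rest lean and the tool force is zero. Next, the clutch.

Call:
apply_moves:
  commands:
    - [[0,0,4],0,1]
    - [[0,0,8],0,1]
    - [[-3.3,-38.7,8],-0.284,1]
    - [[-3.3,-38.7,8],-0.284,1]
    - [[-3.3,-38.7,8],-0.284,1]
    - [[-3.3,-38.7,8],-0.284,1]
    - [[-3.3,-38.7,8],-0.284,1]
    - [[-3.3,-38.7,8],-0.284,1]
    - [[-3.3,-38.7,8],-0.284,1]
    - [[-3.3,-38.7,8],-0.284,1]
    - [[-3.3,-38.7,8],-0.284,1]
    - [[-3.3,-38.7,8],-0.284,1]
    - [[-3.3,-38.7,8],-0.284,1]
    - [[-3.3,-38.7,8],-0.284,1]
    - [[-3.3,-38.7,5],-0.284,1]
    - [[-3.3,-38.7,2.5],-0.284,1]
    - [[-3.3,-38.7,0.1],-0.284,1]
    - [[-3.3,-38.7,0.1],-0.284,1]
    - [[-3.3,-38.7,0.1],-0.284,1]
    - [[-3.3,-38.7,0.1],-0.284,1]

```text
clock: 12.67
tool_pos: [0.4671, -0.1303, 0.1408]
orientation: [-179.9, 0.0, -112.7]
force: [-0.8, -0.2, -0.2]
opening: 0.0004
gripper_force: 0.0
```

Run:
```python
from h import *
s=ctrl.snapshot('scene');w=ctrl.snapshot('wrist')
o=ctrl.get_obs();print(o['tool_pos'],o['force'])
im=np.zeros((600,800,3),np.uint8)
im[:300,:400]=cv2.resize(s['img'][170:245,235:335],(400,300),interpolation=3)
im[300:,:480]=cv2.resize(w['img'],(480,300));cv2.imwrite('pics/v6.png',im[:,:,::-1])
```

```text
[ 0.46727267 -0.13041269  0.14115644] [ 0.27859559 -0.33286299  0.06242224]
```

View pics/v6.png

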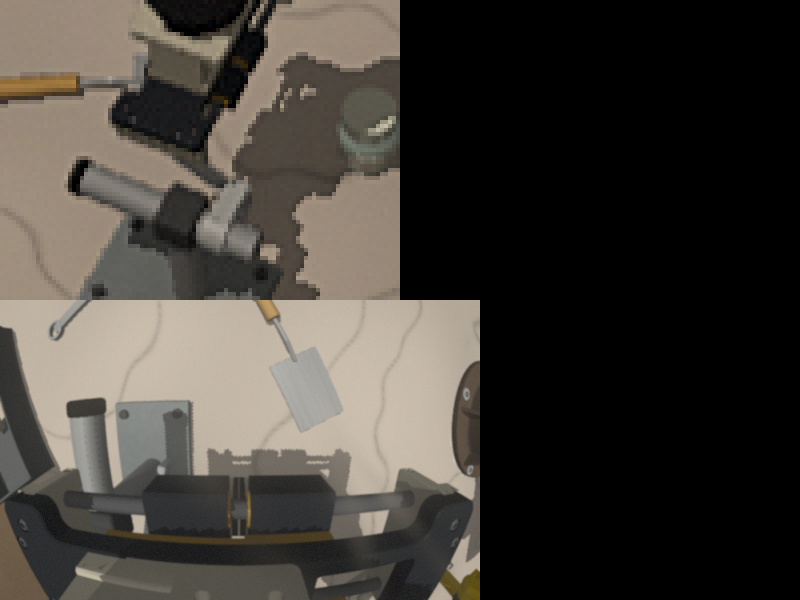

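The fingers sit on the clutch lever's outer side with the gap clear, so I push along the handle's +x.

Call:
apply_moves:
  commands:
    - [[0.9,-0.4,0],0,1]
    - [[1.8,-0.8,0],0,1]
    - [[2.3,-1.0,0],0,1]
    - [[2.7,-1.2,0],0,1]
    - [[3.1,-1.4,0],0,1]
    - [[3.5,-1.65,0],0,1]
    - [[3.8,-1.85,0],0,1]
    - [[3.8,-1.85,0],0,1]
    - [[3.8,-1.85,0],0,1]

```text
clock: 13.52
tool_pos: [0.5033, -0.1496, 0.1392]
orientation: [179.9, -0.0, -112.8]
force: [-3.9, -0.4, 1.0]
opening: 0.0005
gripper_force: 1.5
```

Call:
apply_moves:
  commands:
    - [[0.2,-0.12,0],0,1]
    - [[0.4,-0.25,0],0,1]
    - [[0.5,-0.3,0],0,1]
    - [[0.5,-0.3,0],0,1]

```text
clock: 13.85
tool_pos: [0.5088, -0.1525, 0.1394]
orientation: [180.0, -0.0, -112.8]
force: [-3.9, 0.3, -0.0]
opening: 0.0005
gripper_force: 1.8
```

Call:
apply_moves:
  commands:
    - [[0.1,-0.06,0],0,1]
    - [[0.2,-0.12,0],0,1]
    - [[0.3,-0.16,0],0,1]
    - [[0.3,-0.16,0],0,1]

```text
clock: 14.18
tool_pos: [0.512, -0.154, 0.1395]
orientation: [180.0, -0.0, -112.8]
force: [-4.4, -1.6, 0.0]
opening: 0.0006
gripper_force: 2.0
```

Call:
apply_moves:
  commands:
    - [[0.1,-0.05,0],0,1]
    - [[0.2,-0.1,0],0,1]
    - [[0.2,-0.1,0],0,1]
    - [[0.2,-0.1,0],0,1]

```text
clock: 14.52
tool_pos: [0.5138, -0.155, 0.1395]
orientation: [180.0, -0.0, -112.8]
force: [-5.4, -0.0, -0.7]
opening: 0.0006
gripper_force: 2.2
```

Call:
apply_moves:
  commands:
    - [[0.1,-0.05,0],0,1]
    - [[0.2,-0.1,0],0,1]
    - [[0.2,-0.1,0],0,1]
    - [[0.2,-0.1,0],0,1]

```text
clock: 14.85
tool_pos: [0.5155, -0.1559, 0.1394]
orientation: [180.0, -0.0, -112.8]
force: [-5.6, -0.3, 0.5]
opening: 0.0006
gripper_force: 2.7
```

Call:
apply_moves:
  commands:
    - [[0.1,-0.05,0],0,1]
    - [[0.2,-0.1,0],0,1]
    - [[0.2,-0.1,0],0,1]
    - [[0.2,-0.1,0],0,1]

```text
clock: 15.18
tool_pos: [0.5163, -0.1564, 0.1393]
orientation: [179.8, -0.0, -112.8]
force: [-10.2, 4.2, 4.4]
opening: 0.0005
gripper_force: 6.0
```

This is the stop (11 N, travel stalled). I nudge slightly and hold.

Call:
apply_moves:
  commands:
    - [[0.05,-0.02,0],0,1]
    - [[0.05,-0.02,0],0,1]
    - [[0.05,-0.02,0],0,1]
    - [[0.05,-0.02,0],0,1]
    - [[0.05,-0.02,0],0,1]
    - [[0.05,-0.02,0],0,1]
    - [[0.05,-0.02,0],0,1]
    - [[0.05,-0.02,0],0,1]
    - [[0.05,-0.02,0],0,1]
    - [[0.05,-0.02,0],0,1]
    - [[0.05,-0.02,0],0,1]
    - [[0.05,-0.02,0],0,1]
    - [[0.05,-0.02,0],0,1]
    - [[0.05,-0.02,0],0,1]
    - [[0.05,-0.02,0],0,1]
    - [[0.05,-0.02,0],0,1]
    - [[0.05,-0.02,0],0,1]
    - [[0.05,-0.02,0],0,1]
    - [[0.05,-0.02,0],0,1]
    - [[0.05,-0.02,0],0,1]

```text
clock: 16.85
tool_pos: [0.5164, -0.1565, 0.1392]
orientation: [179.8, -0.0, -112.8]
force: [-12.1, 4.3, 5.5]
opening: 0.0004
gripper_force: 7.0
```

Call:
apply_moves:
  commands:
    - [[0,0,0],0,1]
    - [[0,0,0],0,1]
    - [[0,0,0],0,1]
    - [[0,0,0],0,1]
    - [[-0.9,0.4,0],0,1]
    - [[-1.8,0.8,0],0,1]
    - [[-2.7,1.2,0],0,1]
    - [[-3.6,1.6,0],0,1]
    - [[-4.5,2.2,0],0,1]
    - [[-5.2,2.6,0],0,1]
    - [[-5.2,2.6,0],0,1]
    - [[-5.2,2.6,3],0,1]
    - [[-5.2,2.6,6],0,1]
    - [[-5.2,2.6,9],0,1]
    - [[-5.2,2.6,9],0,1]
    - [[-5.2,2.6,9],0,1]
    - [[-5.2,2.6,9],0,1]

```text
clock: 18.27
tool_pos: [0.4664, -0.131, 0.2294]
orientation: [-180.0, 0.0, -112.8]
force: [-0.1, -0.8, -0.4]
opening: 0.0005
gripper_force: 0.0
```

Run:
```python
from h import *
s=ctrl.snapshot('scene')
o=ctrl.get_obs();print(o['tool_pos'],o['force'])
cv2.imwrite('pics/v7.png',cv2.resize(s['img'][165:310,190:480],(800,400),interpolation=3)[:,:,::-1])
```

```text
[ 0.46611834 -0.131102    0.22880881] [-0.19154103 -0.15896809  0.02046212]
```

View pics/v7.png

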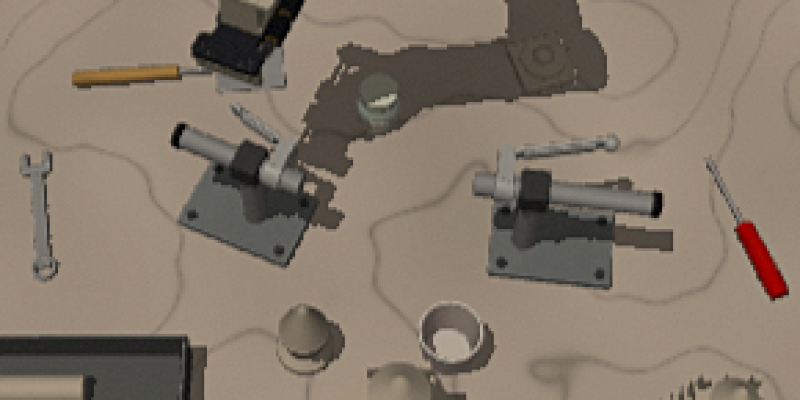

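Both levers are back out at rest (clutch tip at crop (237,108), brake ball at (612,143)). The loose items stand where they were, and the arm is clear.

```bash
python3 -c "
from plant import ctrl
print(ctrl.close_job())"
```

```text
the job is handed in; nothing more can be done
None
```

I pressed the brake lever and then the clutch lever to their stops, held each for about 2 s (peak readings about 18 N and 14 N) and let both spring back out; nothing else appears to have moved, and the job is handed in, but no verdict was returned.

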